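Load two sample discs into a spring magazine

ROBOT

A 6-joint arm with a two-finger parallel gripper is mounted at the origin on a cart in front of the work surface, level with it; the furniture and walls round the work are solid. World frame = base frame: x ahead of the robot, y to its left, z up, the work surface at z = 0. Lengths are in m, angles in rad, forces in N, time in s.
With the tool pointing down it reaches from about 0.325 to 0.75 m from the base axis. Payload 7.6 kg.
Tool frame: the origin (TCP) lies midway between the tips of the shut fingers; the grasp point (between the pads) lies 19 mm behind it; z points along the fingers, x is the direction in which the jaws open and shut, and the axes are right-handed (so a half turn about z gives the same grasp; the last joint's range is limited). The gripper opens to 85 mm and grips with 20 to 120 N. Pads are 22 mm wide; open, the fingers measure 114 mm over their backs; the gripper's body (76 mm by 85 mm) begins 54 mm behind the grasp point. The pads swing forward as they close: fully open they stand 13 mm farther back than shut.
Start: joints at [-0.07, 0.052, 1.401, -0, 1.689, -0.07], TCP at [0.525, 0, 0.231] pointing down, gripper open.
Joint ranges: [-2.9, 2.9], [-0.91, 2.17], [0.12, 2.37], [-1.06, 4.2], [0.26, 2.73], [-2.93, 2.93]. Speed limits (rad/s): [2.57, 2.57, 3.01, 3.14, 3.14, 3.14].

INTERFACE

Orientations are given as a rotation vector (axis times angle).
In Python, from plant import manip, optics, order gives the robot as it stands.
- The arm moves only by the tool jog_arm, never from a script. Its argument "increments" is a list of rows, each an object of numbers: "dx", "dy", "dz": the shift along the tool's x, y, z in m; "rx", "ry", "rz": the turn, a rotation vector about the tool's x, y, z in rad; "jaw": the closure, from 0 (fully open) to 1 (shut). In form: [{"dx": .., "dy": .., "dz": .., "rx": .., "ry": .., "rz": .., "jaw": ..}, ...]. A call has 1 to 12 rows; each row shifts and turns the commanded pose from where the row before left it, along the tool's axes as they then stand; what a row does not reach is not made up. A row lasts 1/8 s, in which the tool goes at most 62.5 mm and 10.7 degrees, less where a joint would pass 70% of its speed; a pose out of reach is approached as far as the arm can. A call with a gripper value outside its range is refused whole. The fingers move at their own pace and stop on an object; the grip force is fixed at half the most. Time passes only in rows, so rows that do not move let the fingers close. It gives the time, the measured TCP pose, the force and the opening at its end, in the units of the state.
- manip.get_obs(): the state, without advancing time (a new reading comes with each control period).
- optics.capture(name): name is "scene" or "side" or "wrist"; returns a dict with "color" (384x512x3 uint8, blue, green, red), "z_map" (384x512 float32, m along the optical axis (not along the pixel's ray), 0 where there is no reading), "fov_y" (degrees; the focal length in pixels is half the picture's height over the tangent of half this angle, whatever the lens; pixels are square), "cx", "cy" (the principal point, pixels), "rvec" (rotation vector, rad) and "tvec" (3), from world to camera coordinates, as OpenCV has them. Camera axes: x right, y down, z forward; pixel columns grow to the right and rows downward; lengths in m; the calibration is good to about 2 mm. A picture is of the moment at which its call begins.
- order.close_job(): hands the job in, once; it reports no verdict.
The state is a dict: "time": time; "joints": joint angles; "joint_velocities": joint speeds; "tau": joint torques, N m; "tcp_pos": TCP position; "tcp_rot": TCP orientation; "contact_force": force on the tool from outside, world axes, zero at the start; "torque": the same for the moment, N m; "width": finger opening in m.
Only numpy, scipy, OpenCV 4.12 (cv2) and the standard library are available. Lean on these libraries where they do the work, as an engineer would, in place of code of your own. Each camera call takes 0.05 s, during which the arm holds its last target.

TASK

Load both sample discs, one after the other, into the sample changer's spring magazine: lower each disc flat between the four guide rods and press it down against the spring follower until it passes the two side catches and they snap back over it. Finish with both discs stacked flat in the magazine, held under the catches, and leave the dropper bottle, the petri dish and the lidded pot where they stand.

Things in the scene. Friction and masses are not known exactly. Their poses are not given: they have to be found in the camera images.
- magazine: the spring magazine, fixed to the worktop; position and yaw vary. Origin: centre of its base's underside, z up; x runs through the two catches, y through the two open sides. Base plate 112 (x) x 76 (y) x 10 mm. Grey catch brackets, 28 mm wide in y, at x = +-33 to +-46 mm, up to z = 78 mm, each with a pull pin out to x = +-59 mm.
- magazine_mouth (a point): centre of the mouth, on the axis, level with the rod tips, z = 98 mm. Four upright steel rods, 8 mm thick, at x = +-23.4, y = +-19.6 mm, straight up to z = 86 mm, then tapering: a well for a 50 mm disc with 1.5 mm play all round (4 mm at the tips). At +y and -y it is open between the rods (31 mm) down to the base, so fingers holding a disc by those edges can go down with it.
- magazine_axis (a point): point on the magazine's upright centre axis, at the height of the underside of the catches (60 mm above the worktop). A caught top disc has its upper face at this height (its centre 6 mm lower); a second disc beneath lies 12 mm lower again.
- follower (a joint): how far the white round follower plate (44 mm diameter, on a coil spring) is pressed down, m. At 0 its top is 70 mm above the worktop; it reads about 0.022 with one disc caught and about 0.034 with two, and stops at 0.044. Spring force about 3 N at 0, growing 1.5 N per 10 mm.
- catch_far (a joint): how far the catch on the magazine's +x side is pushed out against its spring, m: 0 = in, up to 0.009. Nose: 22 mm wide in y, tip 20 mm from the axis, flat underside at z = 60 mm, top sloping 60 degrees from z = 74 mm down to the tip. A disc pressed on the slopes pushes both out (3 to 10 N in all); once its top is over 1 mm below z = 60 mm they snap in. Pressing 3 to 5 mm past that is safe.
- catch_near (a joint): the same for the catch on the magazine's -x side.
- disc_a_center (a point): centre (half-way up) of a loose flat sample disc, 50 mm diameter, 12 mm thick, 80 g, aluminium cup with a pale pressed face on top, lying flat on the worktop at the start; its z axis is the disc's axis. The two discs are identical and either may go in first.
- disc_b_center (a point): centre (half-way up) of a loose flat sample disc, 50 mm diameter, 12 mm thick, 80 g, aluminium cup with a pale pressed face on top, lying flat on the worktop at the start; its z axis is the disc's axis. The two discs are identical and either may go in first.
- disc_a: the same disc as disc_a_center; origin at the centre of its underside, z along its axis.
- disc_b: the same disc as disc_b_center; origin at the centre of its underside, z along its axis.
- dropper_center (a point): centre of a white dropper bottle standing behind the work, 44 mm diameter, 108 mm tall; to be left alone.
- petri_center (a point): centre of a petri dish lying behind the work, 93 mm diameter, 15 mm tall; to be left alone.
- stand_top (a point): top end of the fixed pipette stand of the place, an obstacle at the left: a slim post about 300 mm tall, to be passed over or in front of.
- pot_center (a point): centre of a round white pot with a lid, 68 mm diameter, 62 mm tall, behind the work; to be left alone.
There are look-alikes about, which are no part of the job. What is shaped like the disc_b but brown is not meant.

How it is judged:
On the way:
1. one disc pressed down in the magazine to below the catches, flat and centred (((z of disc_a_center in the frame of magazine between 0.03 and 0.0575 m and horizontal distance between disc_a_center and magazine_axis below 0.006 m and angle between the z axis of disc_a and the z axis of magazine, either way round below 0.12 rad) or (z of disc_b_center in the frame of magazine between 0.03 and 0.0575 m and horizontal distance between disc_b_center and magazine_axis below 0.006 m and angle between the z axis of disc_b and the z axis of magazine, either way round below 0.12 rad))), for 0.2 s.
At the end, for the whole second after the job is handed in: both discs lie in the magazine under the catches: each disc's centre less than 57.5 mm (and more than 30 mm) above the magazine's underside, within 6 mm of its axis, flat within 0.12 rad, at rest, and both catches sprung back in to within 3 mm (z of disc_a_center in the frame of magazine between 0.03 and 0.0575 m and horizontal distance between each of disc_a_center, disc_b_center and magazine_axis below 0.006 m and angle between the z axis of each of disc_a, disc_b and the z axis of magazine, either way round below 0.12 rad and z of disc_b_center in the frame of magazine between 0.03 and 0.0575 m and linear speed of each of disc_a, disc_b below 0.02 m/s and value of joint each of catch_far, catch_near below 0.003 m); the robot touches nothing.
It fails at once if the bottle is shifted by more than 30 mm (distance of dropper_center from where it was at the start of the episode above 0.03 m).
It fails at once if the petri dish is shifted by more than 30 mm (distance of petri_center from where it was at the start of the episode above 0.03 m).
It fails at once if the pot is shifted by more than 30 mm (distance of pot_center from where it was at the start of the episode above 0.03 m).
It also fails if it takes over 59 s, if anything falls off the work surface, if the arm or the gripper's body presses on something with over 40 N, if the wrist force passes 120 N, or if a joint passes its speed limit or range.

## Working session

There is one attempt and no reset: what is moved stays moved. The work goes in short steps, Python scripts to look and compute and a tool call to move; the robot and the scene stay as the last step left them, time stands still between calls to the robot, and variables do not carry over. Pictures are saved under pics/ and viewed, and the job is handed in when it is done.

Besides the shell and the picture viewer there is one more tool, called by a JSON object that holds its "method" and its "body". jog_arm: Moves the arm, as the interface text tells. Its arguments: {"type":"object","properties":{"increments":{"type":"array"}},"required":["increments"]}

```bash
mkdir -p pics; ls
cat > h.py <<'E'
import numpy as np, cv2
from plant import manip, optics, order
def cap(n,fn=None):
    d=optics.capture(n)
    if fn: cv2.imwrite('pics/'+fn,d['color'])
    np.savez('/tmp/%s.npz'%n,**d)
    return d
def load(n): 
    d=np.load('/tmp/%s.npz'%n); return {k:d[k] for k in d}
def cloud(d):
    z=d['z_map']; h,w=z.shape; f=h/2/np.tan(np.radians(float(d['fov_y']))/2)
    u,v=np.meshgrid(np.arange(w),np.arange(h))
    P=np.stack([(u-d['cx'])/f*z,(v-d['cy'])/f*z,z],-1)
    R=cv2.Rodrigues(np.array(d['rvec'],float))[0]
    W=(P-np.array(d['tvec']).ravel())@R
    W[z==0]=np.nan
    return W
E
python3 - <<'E'
from h import *
for n in ['scene','side','wrist']:
    d=cap(n,n+'0.png'); print(n,d['fov_y'],d['cx'],d['cy'],d['rvec'],d['tvec'])
print(manip.get_obs())
E
```

```text
pics
scene 57.68209700433998 252.0516557537192 194.7433702654175 [ 0.56011943 -2.7012206   1.12157934] [0.53154359 0.25736108 1.16284015]
side 48.166459206801036 248.33141645903626 196.63242719497129 [ 0.74274241 -2.40546847  1.36785494] [0.50440615 0.29253726 1.15423803]
wrist 59.13177255473115 254.23610263802522 189.64976990680077 [-2.82638544e+00 -6.60387176e-05  3.46902321e-03] [-0.52391711 -0.03974074  0.38103427]
{'time': 0.15, 'joints': array([-7.03259092e-02,  5.27201351e-02,  1.40146298e+00, -7.33888558e-06,
        1.68859191e+00, -7.02997350e-02]), 'joint_velocities': array([ 0.00010368, -0.00230299, -0.0028348 ,  0.00013604,  0.00053753,
        0.00119564]), 'tau': array([ 9.01752592e-04, -3.81951857e+01, -3.60423374e+01, -3.57651027e-05,
        4.66565543e-03,  6.07237575e-05]), 'tcp_pos': array([5.24784843e-01, 2.24551411e-05, 2.30665609e-01]), 'tcp_rot': array([-3.14151631e+00,  4.24613127e-05,  1.85343701e-03]), 'contact_force': array([ 0.27025055,  0.09017408, -0.60608529]), 'torque': array([-0.02169763, -0.03460538, -0.00814218]), 'width': 0.08535623510534947}
```

View pics/scene0.png

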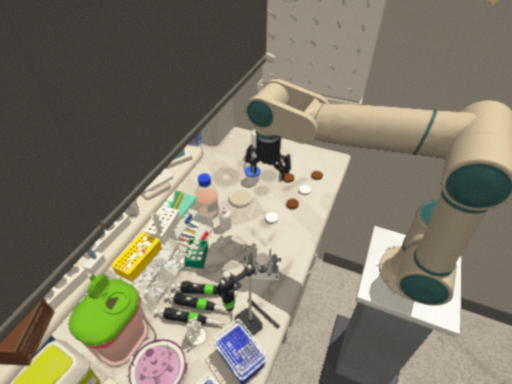

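View pics/side0.png

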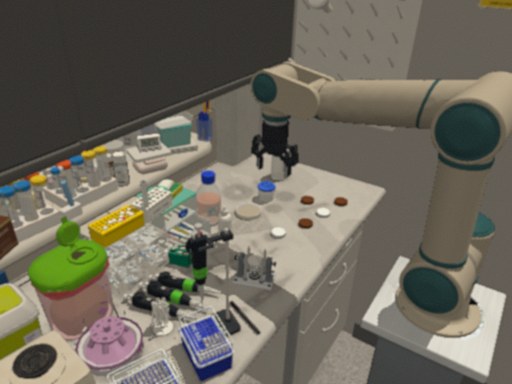

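View pics/wrist0.png

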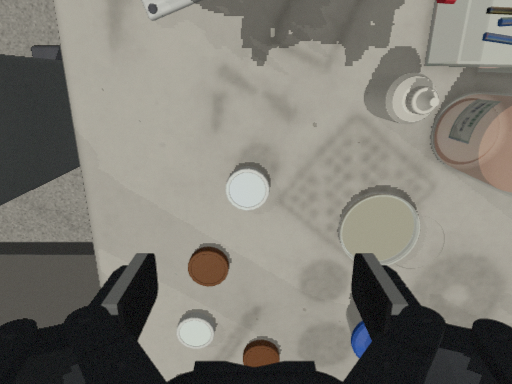

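The scene and side pictures show two white discs, at scene (271,217) and (304,189). Brown look-alikes lie among them, and the magazine is at scene (263,263) / side (254,266). The wrist picture shows the discs at (247,189) and (196,331), with the magazine just beyond its top edge.

Run:
```python
from h import *
for n,pts in [('wrist',[(247,189),(196,331),(208,265),(262,352),(378,230),(412,98),(365,335)]),('scene',[(271,217),(304,189),(263,263),(253,171),(225,215)]),('side',[(278,232),(323,212),(254,266),(266,187)])]:
    W=cloud(load(n))
    for u,v in pts: print(n,(u,v),W[v,u].round(4))
d=load('wrist');W=cloud(d)
g=d['color'].astype(int)
for (u,v) in [(247,189),(196,331)]:
    w=W[max(v-35,0):v+35,u-35:u+35].reshape(-1,3)
    top=w[(w[:,2]>0.008)&(w[:,2]<0.02)]
    (c,r)=cv2.minEnclosingCircle(top[:,:2].astype(np.float32))
    print(u,v,'circ',c,r,'mean',top.mean(0),len(top),'table',np.nanmedian(w[w[:,2]<.007,2]), np.median(top[:,2]))
for n,box in [('scene',(230,235,300,300)),('side',(220,235,290,300))]:
    d=load(n);c=d['color'][box[1]:box[3],box[0]:box[2]]
    cv2.imwrite(f'pics/mag_{n}.png',cv2.resize(c,None,fx=8,fy=8,interpolation=cv2.INTER_CUBIC))
    W=cloud(d)[box[1]:box[3],box[0]:box[2]].reshape(-1,3)
    for lo,hi in [(.015,.05),(.05,.065),(.065,.08),(.08,.12)]:
        s=W[(W[:,2]>lo)&(W[:,2]<hi)]
        print(n,lo,len(s),s.mean(0),s.min(0),s.max(0))
```

```text
wrist (247, 189) [ 0.5158 -0.0369  0.0119]
wrist (196, 331) [ 0.448  -0.2314  0.0116]
wrist (208, 265) [ 0.4678 -0.134   0.0114]
wrist (262, 352) [ 0.5342 -0.2648  0.0121]
wrist (378, 230) [ 0.6674 -0.086   0.0144]
wrist (412, 98) [0.6512 0.0658 0.0911]
wrist (365, 335) [ 0.6507 -0.1979  0.0566]
scene (271, 217) [ 0.516  -0.0336  0.0108]
scene (304, 189) [ 0.4477 -0.2316  0.0094]
scene (263, 263) [0.4505 0.2083 0.0711]
scene (253, 171) [0.569 0.013 0.261]
scene (225, 215) [0.6507 0.0782 0.0776]
side (278, 232) [ 0.511  -0.0305  0.0139]
side (323, 212) [ 0.4425 -0.2276  0.013 ]
side (254, 266) [ 0.4915  0.1425 -0.0009]
side (266, 187) [ 0.6612 -0.1947  0.058 ]
247 189 circ (0.5157111883163452, -0.037531230598688126) 0.025307921692728996 mean [ 0.51609892 -0.03666158  0.01172596] 1474 table 0.00011272399634351093 0.011740587426184366
196 331 circ (0.44691163301467896, -0.23414376378059387) 0.02564903348684311 mean [ 0.44697611 -0.23238446  0.01169218] 981 table 0.00014968245298208727 0.011766453840573274
scene 0.015 136 [0.44481607 0.20023182 0.02636199] [0.40524753 0.15976344 0.015006
[... 173 characters left out ...]
 [0.45859662 0.19192269 0.07275765] [0.40333556 0.16439501 0.06566597] [0.5142195  0.22066006 0.07996941]
scene 0.08 59 [0.45539785 0.19185951 0.08689161] [0.41478776 0.16227534 0.08018958] [0.50259065 0.22201191 0.10170774]
side 0.015 330 [0.45492943 0.19616815 0.02891718] [0.3998496  0.1510631  0.01503266] [0.50552026 0.30527508 0.04957267]
side 0.05 90 [0.45413999 0.20109645 0.05786088] [0.41110522 0.17060153 0.05029803] [0.50944697 0.22140313 0.06480594]
side 0.065 316 [0.45759569 0.19225457 0.07237957] [0.4030908  0.16045222 0.06505451] [0.5153425  0.22039109 0.07991302]
side 0.08 93 [0.44743965 0.25248932 0.09277774] [0.41903656 0.16197083 0.08004318] [0.4979678  0.37353491 0.11973714]
```

Run:
```python
from h import *
d=load('wrist');R=cv2.Rodrigues(d['rvec'])[0];print('cam',-R.T@d['tvec'],R[2])
for n in ['scene','side']:
    W=cloud(load(n));s=(W[...,2]>.1)&(W[...,1]>.1)&(W[...,1]<.6)&(W[...,0]>.2)&(W[...,0]<.75)
    p=W[s]
    for y in np.arange(.1,.6,.03):
        q=p[(p[:,1]>y)&(p[:,1]<y+.03)]
        if len(q): print(n,round(y,2),len(q),q.min(0).round(3),q.max(0).round(3))
```

```text
cam [0.52484204 0.08016663 0.37332255] [-0.00238703 -0.31001128 -0.95072988]
scene 0.1 912 [0.665 0.1   0.1  ] [0.75  0.13  0.785]
scene 0.13 1005 [0.665 0.13  0.1  ] [0.75  0.16  0.792]
scene 0.16 1121 [0.445 0.16  0.1  ] [0.75 0.19 0.8 ]
scene 0.19 1257 [0.666 0.19  0.114] [0.75  0.22  0.809]
scene 0.22 1481 [0.665 0.22  0.12 ] [0.75  0.25  0.816]
scene 0.25 1666 [0.666 0.25  0.101] [0.75  0.28  0.824]
scene 0.28 1879 [0.665 0.28  0.1  ] [0.75  0.31  0.831]
scene 0.31 2264 [0.665 0.31  0.1  ] [0.75 0.34 0.84]
scene 0.34 2486 [0.409 0.34  0.118] [0.75  0.37  0.847]
scene 0.37 3006 [0.412 0.37  0.1  ] [0.75  0.4   0.855]
scene 0.4 3399 [0.423 0.4   0.1  ] [0.75  0.43  0.863]
scene 0.43 4040 [0.43 0.43 0.1 ] [0.75  0.46  0.871]
scene 0.46 4072 [0.666 0.46  0.155] [0.75  0.49  0.878]
scene 0.49 4870 [0.666 0.49  0.101] [0.75  0.52  0.883]
scene 0.52 4803 [0.666 0.52  0.101] [0.75  0.55  0.865]
scene 0.55 4151 [0.555 0.55  0.101] [0.75  0.58  0.815]
scene 0.58 2453 [0.579 0.58  0.1  ] [0.749 0.6   0.764]
side 0.1 779 [0.664 0.1   0.102] [0.75  0.13  0.713]
side 0.13 832 [0.664 0.13  0.1  ] [0.75  0.16  0.715]
side 0.16 909 [0.486 0.16  0.1  ] [0.749 0.19  0.718]
side 0.19 964 [0.664 0.19  0.103] [0.75 0.22 0.72]
side 0.22 1152 [0.664 0.22  0.111] [0.75  0.25  0.723]
side 0.25 1257 [0.664 0.25  0.1  ] [0.749 0.28  0.726]
side 0.28 1379 [0.664 0.28  0.101] [0.75  0.31  0.728]
side 0.31 1628 [0.664 0.31  0.1  ] [0.75  0.34  0.731]
side 0.34 1736 [0.409 0.34  0.103] [0.749 0.37  0.733]
side 0.37 2059 [0.411 0.37  0.1  ] [0.75  0.4   0.736]
side 0.4 2337 [0.423 0.4   0.1  ] [0.75  0.43  0.738]
side 0.43 2741 [0.431 0.43  0.1  ] [0.75  0.46  0.741]
side 0.46 2141 [0.665 0.46  0.155] [0.75  0.49  0.743]
side 0.49 2573 [0.665 0.49  0.1  ] [0.75  0.52  0.746]
side 0.52 3143 [0.665 0.52  0.101] [0.75  0.55  0.749]
side 0.55 3444 [0.556 0.55  0.1  ] [0.75  0.58  0.751]
side 0.58 2471 [0.579 0.58  0.1  ] [0.75  0.6   0.753]
```

View pics/mag_scene.png

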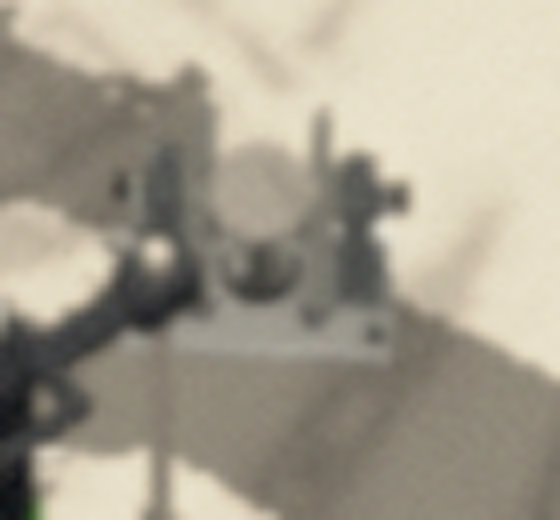

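View pics/mag_side.png

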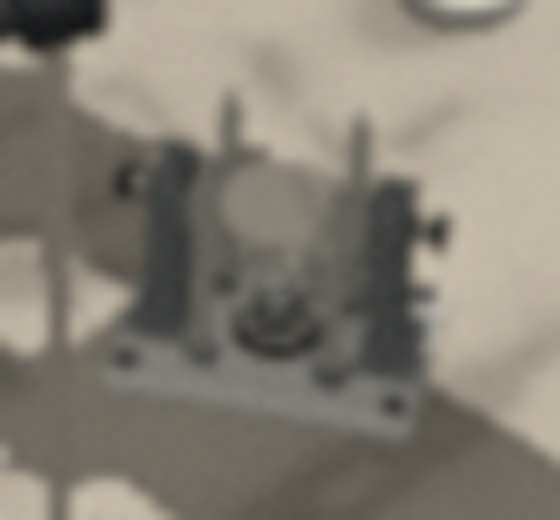

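{"method": "jog_arm", "body": {"increments": [{"dx": -0.022,"dy": -0.05,"jaw": 0},{"dx": -0.023,"dy": -0.055,"jaw": 0},{"dx": -0.022,"dy": -0.05,"jaw": 0},{"jaw": 0},{"jaw": 0},{"jaw": 0}]}}

```text
invalid input
```

Run:
```python
from h import *
d=cap('wrist','wrist1.png')
o=manip.get_obs();print(o['time'],o['tcp_pos'],o['tcp_rot'])
```

```text
0.2 [5.24823704e-01 3.53071509e-05 2.30799813e-01] [-3.14152258e+00 -2.22312786e-05  1.48158327e-03]
```

View pics/wrist1.png

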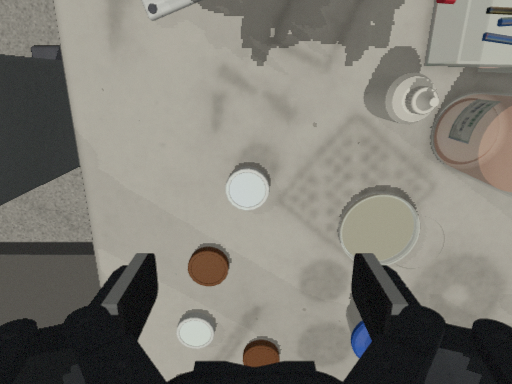

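The call was refused, so the arm has not moved and the wrist view is unchanged. I'll retry with every field given in each row.

{"method": "jog_arm", "body": {"increments": [{"dx": -0.022,"dy": -0.05,"dz": 0,"rx": 0,"ry": 0,"rz": 0,"jaw": 0},{"dx": -0.023,"dy": -0.055,"dz": 0,"rx": 0,"ry": 0,"rz": 0,"jaw": 0},{"dx": -0.022,"dy": -0.05,"dz": 0,"rx": 0,"ry": 0,"rz": 0,"jaw": 0},{"dx": 0,"dy": 0,"dz": 0,"rx": 0,"ry": 0,"rz": 0,"jaw": 0},{"dx": 0,"dy": 0,"dz": 0,"rx": 0,"ry": 0,"rz": 0,"jaw": 0}]}}

```text
time: 0.82
tcp_pos: [0.4581, 0.1548, 0.2312]
tcp_rot: [3.141, 0.001, 0.0]
contact_force: [-0.3, -0.0, 0.0]
width: 0.0856
```

Run:
```python
from h import *
d=cap('wrist','wrist2.png')
o=manip.get_obs();print(o['time'],o['tcp_pos'],o['tcp_rot'])
```

```text
0.875 [0.45827924 0.15436371 0.23115748] [ 3.14123841e+00 -1.24730590e-03 -1.60068006e-04]
```

View pics/wrist2.png

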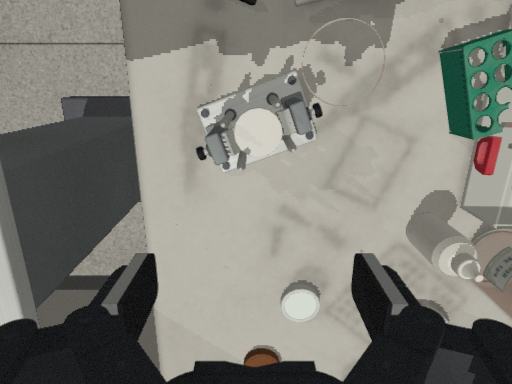

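The wrist picture shows the magazine clearly: follower at (258,130), pull pins at (201,153) and (318,110), yawed about 20°.

Run:
```python
from h import *
from scipy.optimize import least_squares
d=load('wrist');W=cloud(d);box=W[60:185,180:340];C=d['color'][60:185,180:340]
cv2.imwrite('pics/mz.png',cv2.resize(C,None,fx=5,fy=5,interpolation=cv2.INTER_CUBIC))
p=box.reshape(-1,3);c=C.reshape(-1,3)
f=p[(p[:,2]>.067)&(p[:,2]<.072)&(c.min(1)>190)]
r=cv2.minAreaRect(f[:,:2].astype(np.float32));print('follower n',len(f),'mean',f.mean(0),'circ',cv2.minEnclosingCircle(f[:,:2].astype(np.float32)))
b=p[(p[:,2]>.006)&(p[:,2]<.014)];print('base',cv2.minAreaRect(b[:,:2].astype(np.float32)),len(b),b[:,2].mean())
k=p[(p[:,2]>.074)&(p[:,2]<.0815)]
_,lab,cen=cv2.kmeans(k[:,:2].astype(np.float32),2,None,(3,50,1e-6),5,0);v=cen[1]-cen[0]
print('brackets',cen,cen.mean(0),np.degrees(np.arctan2(v[1],v[0])),np.linalg.norm(v),len(k))
for i in (0,1):print(cv2.minAreaRect(k[lab.ravel()==i][:,:2].astype(np.float32)))
t=p[(p[:,2]>.083)&(p[:,2]<.11)];print('rods',t.round(3)[::4].tolist())
```

```text
follower n 1694 mean [0.46109555 0.19008982 0.0700962 ] circ ((0.4612443745136261, 0.18932443857192993), 0.02168816700577736)
base ((0.46105796098709106, 0.18976294994354248), (0.11205261945724487, 0.0760851576924324), 20.42527198791504) 3086 0.010178024014590205
brackets [[0.42612126 0.17712916]
 [0.4964648  0.20303826]] [0.46129304 0.19008371] 20.219881 0.07496327 1106
((0.42960143089294434, 0.18043506145477295), (0.026695389300584793, 0.04274604842066765), 19.999662399291992)
((0.49164879322052, 0.20281508564949036), (0.026139982044696808, 0.04307267814874649), 18.355907440185547)
rods [[0.477, 0.22, 0.084], [0.476, 0.22, 0.088], [0.474, 0.219, 0.089], [0.477, 0.219, 0.09], [0.474, 0.218, 0.09], [0.477, 0.218, 0.095], [0.472, 0.217, 0.085], [0.475, 0.218, 0.096], [0.478, 0.217, 0.093], [0.474, 0.217, 0.091], [0.476, 0.217, 0.099], [0.472, 0.215, 0.086], [0.475, 0.216, 0.098], [0.478, 0.216, 0.094], [0.474, 0.215, 0.096], [0.477, 0.215, 0.097], [0.475, 0.214, 0.092], [0.478, 0.215, 0.095], [0.475, 0.213, 0.091], [0.476, 0.212, 0.087], [0.431, 0.203, 0.086], [0.434, 0.203, 0.086], [
[... 493 characters left out ...]
.486, 0.18, 0.086], [0.488, 0.182, 0.093], [0.493, 0.181, 0.086], [0.488, 0.181, 0.091], [0.491, 0.181, 0.096], [0.487, 0.179, 0.088], [0.489, 0.181, 0.097], [0.493, 0.179, 0.089], [0.488, 0.18, 0.097], [0.491, 0.18, 0.097], [0.489, 0.18, 0.099], [0.488, 0.177, 0.091], [0.491, 0.178, 0.097], [0.447, 0.167, 0.085], [0.445, 0.167, 0.087], [0.449, 0.166, 0.086], [0.445, 0.166, 0.09], [0.449, 0.166, 0.087], [0.445, 0.166, 0.09], [0.448, 0.166, 0.09], [0.444, 0.165, 0.091], [0.447, 0.165, 0.093], [0.443, 0.164, 0.09], [0.446, 0.165, 0.096], [0.45, 0.164, 0.089], [0.446, 0.165, 0.099], [0.449, 0.163, 0.091], [0.446, 0.164, 0.098], [0.449, 0.162, 0.09], [0.447, 0.163, 0.098], [0.447, 0.162, 0.098]]
```

View pics/mz.png

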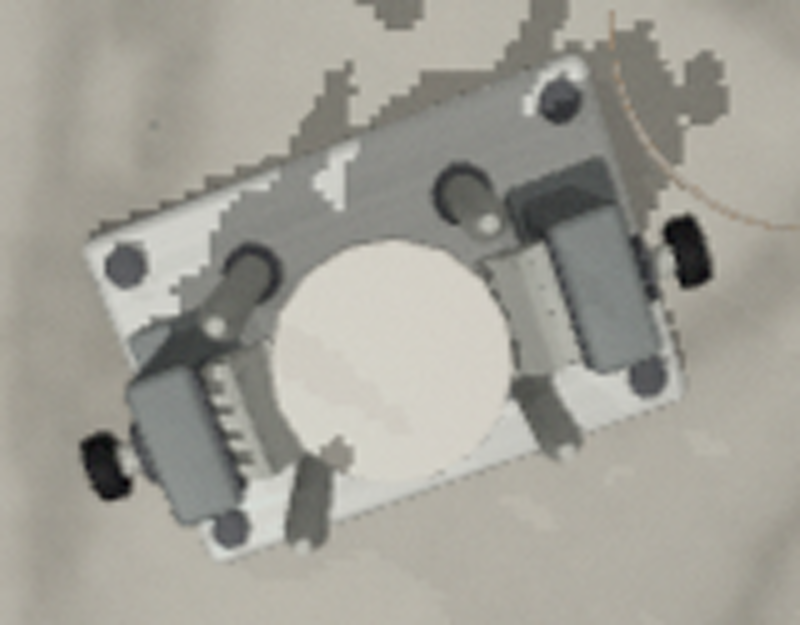

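```bash
cat >> h.py <<'E'
def disc(d,u,v,zlo=.0105,zhi=.0135,h=40):
    W=cloud(d);H,Wd=W.shape[:2]
    sl=(slice(max(v-h,0),min(v+h,H)),slice(max(u-h,0),min(u+h,Wd)))
    w=W[sl].reshape(-1,3);c=d['color'][sl].reshape(-1,3)
    w=w[(w[:,2]>zlo)&(w[:,2]<zhi)&(c.min(1)>90)]
    return cv2.minEnclosingCircle(w[:,:2].astype(np.float32)),w.mean(0),len(w)
E
python3 - <<'E'
from h import *
print(disc(load('wrist'),300,303))
E
```

```text
(((0.5159523487091064, -0.036752816289663315), 0.02574651502072811), array([ 0.51562797, -0.03648232,  0.01174739]), 973)
```

{"method": "jog_arm", "body": {"increments": [{"dx": 0.0144,"dy": 0.0478,"dz": 0,"rx": 0,"ry": 0,"rz": 0,"jaw": 0},{"dx": 0.0143,"dy": 0.0477,"dz": 0,"rx": 0,"ry": 0,"rz": 0,"jaw": 0},{"dx": 0.0144,"dy": 0.0478,"dz": 0,"rx": 0,"ry": 0,"rz": 0,"jaw": 0},{"dx": 0.0143,"dy": 0.0477,"dz": 0,"rx": 0,"ry": 0,"rz": 0,"jaw": 0},{"dx": 0,"dy": 0,"dz": 0.02,"rx": 0,"ry": 0,"rz": 0.174,"jaw": 0},{"dx": 0,"dy": 0,"dz": 0.02,"rx": 0,"ry": 0,"rz": 0.174,"jaw": 0},{"dx": 0,"dy": 0,"dz": 0.02,"rx": 0,"ry": 0,"rz": 0.174,"jaw": 0},{"dx": 0,"dy": 0,"dz": 0.02,"rx": 0,"ry": 0,"rz": 0.174,"jaw": 0},{"dx": 0,"dy": 0,"dz": 0.02,"rx": 0,"ry": 0,"rz": 0.174,"jaw": 0},{"dx": 0,"dy": 0,"dz": 0.02,"rx": 0,"ry": 0,"rz": 0.174,"jaw": 0},{"dx": 0,"dy": 0,"dz": 0.02,"rx": 0,"ry": 0,"rz": 0.174,"jaw": 0},{"dx": 0,"dy": 0,"dz": 0,"rx": 0,"ry": 0,"rz": 0,"jaw": 0}]}}

```text
time: 2.38
tcp_pos: [0.5143, -0.0371, 0.0896]
tcp_rot: [2.575, -1.797, -0.005]
contact_force: [0.7, -0.3, -0.9]
width: 0.0854
```

```bash
cat >> h.py <<'E'
from scipy.spatial.transform import Rotation as Ro
def go(tx,ty,tz,yaw):
    "needed tool-frame delta to world target, tool down w/ x axis at yaw"
    o=manip.get_obs();R=Ro.from_rotvec(o['tcp_rot']);T=Ro.from_euler('z',yaw)*Ro.from_euler('x',np.pi)
    print('t',o['time'],'tcp',o['tcp_pos'].round(4),'w',round(o['width'],4),'F',o['contact_force'].round(1))
    print('trans tool',R.inv().apply(np.array([tx,ty,tz])-o['tcp_pos']).round(4),'rot',(R.inv()*T).as_rotvec().round(4))
    return o
YAW=np.radians(20.3-90)
E
python3 - <<'E'
from h import *
go(.5157,-.0366,.0,YAW)
d=cap('wrist','wrist3.png')
print(disc(d,256,300,h=130))
E
```

```text
t 2.375 tcp [ 0.5143 -0.0371  0.0896] w 0.0854 F [ 0.7 -0.3 -0.9]
trans tool [ 0.0001 -0.0018  0.0896] rot [ 0.0034  0.0017 -0.002 ]
(((0.48637622594833374, -0.08240743726491928), 0.07848872244358063), array([ 0.5156313 , -0.03808809,  0.01189271]), 3528)
```

View pics/wrist3.png

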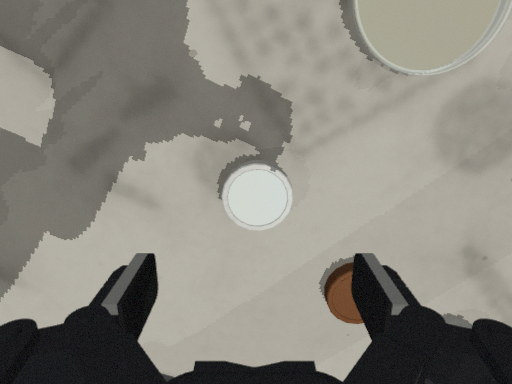

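The disc sits at (257,197), midway between the pads at columns 156 and 354.

Run:
```python
from h import *
r=disc(load('wrist'),257,197,h=45);print(r)
go(*r[0][0],.0,YAW); go(*r[1][:2],.0,YAW)
```

```text
(((0.5161001682281494, -0.03788496181368828), 0.025176294147968292), array([ 0.51684727, -0.03761032,  0.01189713]), 3732)
t 2.425 tcp [ 0.5151 -0.037   0.091 ] w 0.0854 F [ 0.2  0.2 -0.3]
trans tool [ 0.0012 -0.0007  0.091 ] rot [0.0012 0.0006 0.0004]
t 2.425 tcp [ 0.5151 -0.037   0.091 ] w 0.0854 F [ 0.2  0.2 -0.3]
trans tool [ 0.0012 -0.0015  0.091 ] rot [0.0012 0.0006 0.0004]
```

{"method": "jog_arm", "body": {"increments": [{"dx": 0.001,"dy": -0.001,"dz": 0.03,"rx": 0,"ry": 0,"rz": 0,"jaw": 0},{"dx": 0,"dy": 0,"dz": 0.03,"rx": 0,"ry": 0,"rz": 0,"jaw": 0},{"dx": 0,"dy": 0,"dz": 0.02,"rx": 0,"ry": 0,"rz": 0,"jaw": 0},{"dx": 0,"dy": 0,"dz": 0.011,"rx": 0,"ry": 0,"rz": 0,"jaw": 0},{"dx": 0,"dy": 0,"dz": 0,"rx": 0,"ry": 0,"rz": 0,"jaw": 0.3},{"dx": 0,"dy": 0,"dz": 0,"rx": 0,"ry": 0,"rz": 0,"jaw": 0.36},{"dx": 0,"dy": 0,"dz": 0,"rx": 0,"ry": 0,"rz": 0,"jaw": 0.36}]}}

```text
time: 3.3
tcp_pos: [0.5174, -0.0367, 0.0013]
tcp_rot: [-2.576, 1.796, -0.003]
contact_force: [0.5, 0.9, 1.1]
width: 0.0546
```

Run:
```python
from h import *
d=cap('wrist','wrist4.png')
go(.5162,-.0376,0,YAW)
```

```text
t 3.35 tcp [ 0.5172 -0.0366  0.0011] w 0.0547 F [ 0.  -0.2  0.2]
trans tool [0.0005 0.0013 0.0011] rot [-0.0013 -0.0007 -0.0012]
```

View pics/wrist4.png

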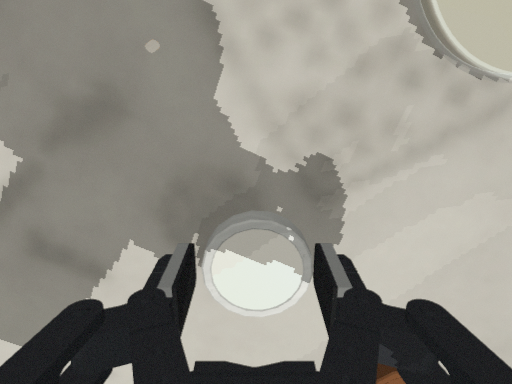

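The disc at (257,265) is between the nearly shut pads, whose tips are at about (190,245) and (322,245).

Run:
```python
from h import *
d=load('wrist');W=cloud(d);o=manip.get_obs();R=Ro.from_rotvec(o['tcp_rot'])
for nm,(a,b) in [('L',(120,205)),('R',(312,390))]:
    w=W[225:384,a:b];c=d['color'][225:384,a:b]
    m=(c.max(2)<100)&(w[...,2]>-.02)&(w[...,2]<.06)
    t=R.inv().apply(w[m]-o['tcp_pos'])
    for lo in np.arange(-.05,.01,.005):
        q=t[(t[:,2]>lo)&(t[:,2]<lo+.005)]
        if len(q):print(nm,round(lo,3),len(q),'x',q[:,0].min().round(4),q[:,0].max().round(4),'y',q[:,1].min().round(4),q[:,1].max().round(4))
    print('tip z max tool',np.sort(t[:,2])[-10:].round(4))
r=disc(d,257,265,h=52,zlo=.0095,zhi=.0135);print(r); print('disc in tool',R.inv().apply(np.r_[r[0][0],.012]-o['tcp_pos']),R.inv().apply(r[1]-o['tcp_pos']))
```

```text
L -0.05 332 x -0.046 -0.0289 y -0.0146 -0.0049
L -0.045 381 x -0.0452 -0.0274 y -0.0128 0.0095
L -0.04 245 x -0.0412 -0.0274 y -0.0117 0.0106
L -0.035 288 x -0.0412 -0.0274 y -0.0121 0.0096
L -0.03 255 x -0.0415 -0.0275 y -0.0117 0.0099
L -0.025 248 x -0.0413 -0.0274 y -0.0118 0.0102
L -0.02 210 x -0.0412 -0.0275 y -0.0117 0.0099
L -0.015 159 x -0.0405 -0.0275 y -0.0119 0.0099
L -0.01 79 x -0.0297 -0.0275 y -0.0113 0.0086
L -0.005 1 x -0.0277 -0.0277 y -0.0026 -0.0026
L -0.0 1 x -0.0446 -0.0446 y 0.0006 0.0006
tip z max tool [-0.006  -0.006  -0.0059 -0.0059 -0.0058 -0.0057 -0.0057 -0.0056 -0.0049
  0.0008]
R -0.05 330 x 0.0282 0.0448 y -0.0143 -0.0029
R -0.045 380 x 0.0266 0.038 y -0.0127 0.0107
R -0.04 237 x 0.0266 0.04 y -0.0117 0.0106
R -0.035 291 x 0.0265 0.0404 y -0.0117 0.0107
R -0.03 258 x 0.0267 0.0405 y -0.0119 0.0106
R -0.025 237 x 0.0266 0.0402 y -0.0119 0.0111
R -0.02 205 x 0.0265 0.0401 y -0.0116 0.0104
R -0.015 174 x 0.0266 0.067 y -0.0116 0.0665
R -0.01 219 x 0.0267 0.0681 y -0.0112 0.0646
R -0.005 33 x 0.0269 0.0668 y -0.0036 0.0636
R -0.0 10 x 0.0276 0.0281 y -0.0063 0.0064
tip z max tool [0.0001 0.0003 0.0004 0.0005 0.0007 0.001  0.001  0.001  0.0012 0.0017]
(((0.5162320733070374, -0.03781702741980553), 0.0253581739962101), array([ 0.51749155, -0.03718455,  0.01186375]), 8441)
disc in tool [ 0.00075723  0.00132963 -0.01086553] [ 5.99206297e-04 -7.06807924e-05 -1.07275377e-02]
```

{"method": "jog_arm", "body": {"increments": [{"dx": 0.0005,"dy": 0.001,"dz": 0.004,"rx": 0,"ry": 0,"rz": 0,"jaw": 0.36},{"dx": 0,"dy": 0,"dz": 0,"rx": 0,"ry": 0,"rz": 0,"jaw": 0.45},{"dx": 0,"dy": 0,"dz": 0,"rx": 0,"ry": 0,"rz": 0,"jaw": 0.6},{"dx": 0,"dy": 0,"dz": 0,"rx": 0,"ry": 0,"rz": 0,"jaw": 0.8},{"dx": 0,"dy": 0,"dz": 0,"rx": 0,"ry": 0,"rz": 0,"jaw": 0.8}]}}

```text
time: 3.98
tcp_pos: [0.5168, -0.0375, -0.0024]
tcp_rot: [-2.576, 1.796, -0.003]
contact_force: [-1.3, 0.4, 7.5]
width: 0.0476
```

Run:
```python
from h import *
d=cap('wrist','wrist5.png')
o=go(.5162,-.0376,0,YAW);R=Ro.from_rotvec(o['tcp_rot'])
W=cloud(d)
t=R.inv().apply((W-o['tcp_pos']).reshape(-1,3)).reshape(W.shape)
m=(t[...,2]>-.011)&(t[...,2]<-.0045)&(abs(t[...,0])<.03)&(abs(t[...,1])<.03)&(d['color'].min(2)>90)
q=t[m];print(len(q),cv2.minEnclosingCircle(q[:,:2].astype(np.float32)),q.mean(0),W[m][:,2].mean(),np.percentile(q[:,1],[.5,99.5]),np.percentile(q[:,0],[.5,99.5]))
```

```text
t 4.025 tcp [ 0.5168 -0.0375 -0.0025] w 0.0477 F [-1.   0.7  7.9]
trans tool [-0.0001  0.0006 -0.0025] rot [-0.0019 -0.0009 -0.0014]
604 ((-1.2145870641688816e-05, -0.013258179649710655), 0.03013709746301174) [-0.00053617 -0.01948029 -0.0079497 ] 0.005523397691074963 [-0.02469866 -0.0097425 ] [-0.02976696  0.02951568]
```

View pics/wrist5.png

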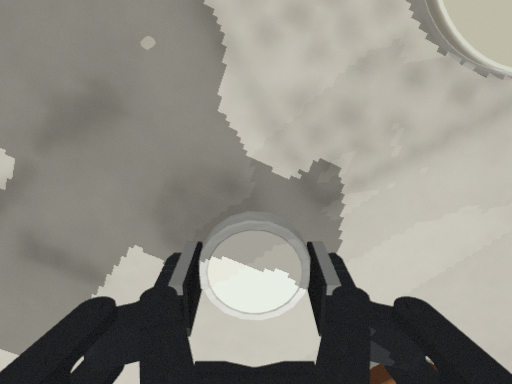

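The pads are shut on the disc at (255,265), with tips at (200,243) and (312,243). There is about 8 N upward on the tips, so I'll lift and check the grip.

{"method": "jog_arm", "body": {"increments": [{"dx": 0,"dy": 0,"dz": -0.01,"rx": 0,"ry": 0,"rz": 0,"jaw": 0.8},{"dx": 0,"dy": 0,"dz": -0.03,"rx": 0,"ry": 0,"rz": 0,"jaw": 0.8},{"dx": 0,"dy": 0,"dz": -0.04,"rx": 0,"ry": 0,"rz": 0,"jaw": 0.8},{"dx": 0,"dy": 0,"dz": -0.04,"rx": 0,"ry": 0,"rz": 0,"jaw": 0.8},{"dx": 0,"dy": 0,"dz": -0.03,"rx": 0,"ry": 0,"rz": 0,"jaw": 0.8},{"dx": 0,"dy": 0,"dz": 0,"rx": 0,"ry": 0,"rz": 0,"jaw": 0.8},{"dx": 0,"dy": 0,"dz": 0,"rx": 0,"ry": 0,"rz": 0,"jaw": 0.8}]}}

```text
time: 4.9
tcp_pos: [0.5152, -0.0373, 0.1449]
tcp_rot: [2.576, -1.797, -0.003]
contact_force: [-0.1, 0.2, -0.9]
width: 0.0478
```

```bash
cat >> h.py <<'E'
def held(fn):
    d=cap('wrist',fn)
    o=go(.4612,.1899,.15,YAW);R=Ro.from_rotvec(o['tcp_rot'])
    W=cloud(d);t=R.inv().apply((W-o['tcp_pos']).reshape(-1,3)).reshape(W.shape)
    m=(abs(t[...,0])<.028)&(abs(t[...,1])<.03)&(t[...,2]<.02)&(t[...,2]>-.03)&(d['color'].min(2)>90)
    q=t[m];q=q[np.isfinite(q[:,0])]
    print('n',len(q),'zhist',np.histogram(q[:,2],np.arange(-.03,.021,.002))[0])
    zt=np.median(q[:,2]);top=q[abs(q[:,2]-zt)<.003]
    A=np.c_[top[:,:2],np.ones(len(top))];c=np.linalg.lstsq(A,top[:,2],rcond=None)[0];top=top[abs(A@c-top[:,2])<.0008]
    A=np.c_[top[:,:2],np.ones(len(top))];c=np.linalg.lstsq(A,top[:,2],rcond=None)[0]
    print('zt',zt,'plane',c,'circ',cv2.minEnclosingCircle(top[:,:2].astype(np.float32)),'mean',top.mean(0),np.percentile(top[:,1],[.3,99.7]))
    h=cv2.convexHull(top[:,:2].astype(np.float32))[:,0]
    # lstsq circle on hull
    A=np.c_[2*h,np.ones(len(h))];s=np.linalg.lstsq(A,(h**2).sum(1),rcond=None)[0];print('hullfit',s[:2],np.sqrt(s[2]+s[0]**2+s[1]**2))
    return d,t
E
python3 - <<'E'
from h import *
held('wrist6.png')
E
```

```text
t 4.95 tcp [ 0.5151 -0.0373  0.1445] w 0.0473 F [-0.5 -0.2 -1.2]
trans tool [-0.2318 -0.0279 -0.0053] rot [ 0.0027  0.0014 -0.0015]
n 9989 zhist [  31   30   35   28   29   26  200 7960  946  189  175  175  137   28
    0    0    0    0    0    0    0    0    0    0    0]
zt -0.014724295456536874 plane [ 0.00099214 -0.00417757 -0.01475921] circ ((-5.267298547551036e-05, -0.0037113360594958067), 0.02896123379468918) mean [-0.00044776 -0.00090929 -0.01475585] [-0.02422433  0.02383137]
hullfit [-0.00096784 -0.00025797] 0.025382620443036172
```

View pics/wrist6.png

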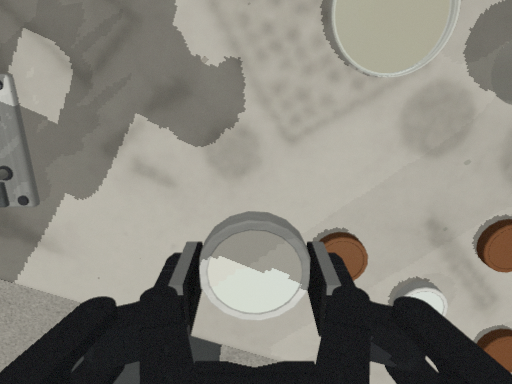

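The disc is held level at (255,265), with the magazine's corner at the left edge (10,170). Next I'll go beside the magazine, to see it in the same hand orientation.

Run:
```python
from h import *
go(.405,.169,.19,YAW)
```

```text
t 4.95 tcp [ 0.5151 -0.0373  0.1445] w 0.0473 F [-0.5 -0.2 -1.2]
trans tool [-0.2317  0.0321 -0.0451] rot [ 0.0027  0.0014 -0.0015]
```

{"method": "jog_arm", "body": {"increments": [{"dx": -0.039,"dy": 0.005,"dz": -0.022,"rx": 0,"ry": 0,"rz": 0,"jaw": 0.8},{"dx": -0.039,"dy": 0.005,"dz": -0.022,"rx": 0,"ry": 0,"rz": 0,"jaw": 0.8},{"dx": -0.039,"dy": 0.006,"dz": 0,"rx": 0,"ry": 0,"rz": 0,"jaw": 0.8},{"dx": -0.039,"dy": 0.006,"dz": 0,"rx": 0,"ry": 0,"rz": 0,"jaw": 0.8},{"dx": -0.038,"dy": 0.005,"dz": 0,"rx": 0,"ry": 0,"rz": 0,"jaw": 0.8},{"dx": -0.038,"dy": 0.005,"dz": 0,"rx": 0,"ry": 0,"rz": 0,"jaw": 0.8},{"dx": 0,"dy": 0,"dz": 0,"rx": 0,"ry": 0,"rz": 0,"jaw": 0.8},{"dx": 0,"dy": 0,"dz": 0,"rx": 0,"ry": 0,"rz": 0,"jaw": 0.8},{"dx": 0,"dy": 0,"dz": 0,"rx": 0,"ry": 0,"rz": 0,"jaw": 0.8},{"dx": 0,"dy": 0,"dz": 0,"rx": 0,"ry": 0,"rz": 0,"jaw": 0.8}]}}

```text
time: 6.2
tcp_pos: [0.406, 0.1686, 0.1901]
tcp_rot: [2.575, -1.799, -0.0]
contact_force: [0.1, 0.3, -1.2]
width: 0.047
```

Run:
```python
from h import *
d,t=held('wrist7.png')
W=cloud(d);p=W.reshape(-1,3);c=d['color'].reshape(-1,3)
near=(abs(p[:,0]-.461)<.075)&(abs(p[:,1]-.19)<.07)
p=p[near];c=c[near]
f=p[(p[:,2]>.067)&(p[:,2]<.072)&(c.min(1)>190)]
print('fol',len(f),f.mean(0),cv2.minEnclosingCircle(f[:,:2].astype(np.float32)))
b=p[(p[:,2]>.006)&(p[:,2]<.014)];print('base',cv2.minAreaRect(b[:,:2].astype(np.float32)),len(b))
k=p[(p[:,2]>.086)&(p[:,2]<.11)]
_,l,cen=cv2.kmeans(k[:,:2].astype(np.float32),4,None,(3,50,1e-6),10,0);print('rods',cen,cen.mean(0),len(k))
```

```text
t 6.25 tcp [0.406  0.1688 0.1902] w 0.0476 F [ 0.5  0.4 -0.9]
trans tool [-0.0008 -0.0591  0.0402] rot [ 0.0001 -0.0001 -0.0026]
n 9982 zhist [  31   29   28   33   26   28   35 5875 3136  208  177  168  143   64
    1    0    0    0    0    0    0    0    0    0    0]
zt -0.014182583805814771 plane [ 0.0009951  -0.00524897 -0.0142222 ] circ ((2.1342049876693636e-05, -0.003606662852689624), 0.028855232521891594) mean [-0.0004605  -0.00078654 -0.01421853] [-0.02407639  0.02383176]
hullfit [ 0.00025066 -0.00022426] 0.025370387633104074
fol 1328 [0.46418475 0.18172191 0.07017146] ((0.4612569510936737, 0.18796993792057037), 0.02138805016875267)
base ((0.4609898328781128, 0.1893787831068039), (0.11220522224903107, 0.07597842812538147), 20.263107299804688) 4288
rods [[0.4336804  0.1996766 ]
 [0.4896388  0.17954278]
 [0.47622678 0.21540287]
 [0.4469511  0.1638517 ]] [0.46162426 0.18961848] 391
```

View pics/wrist7.png

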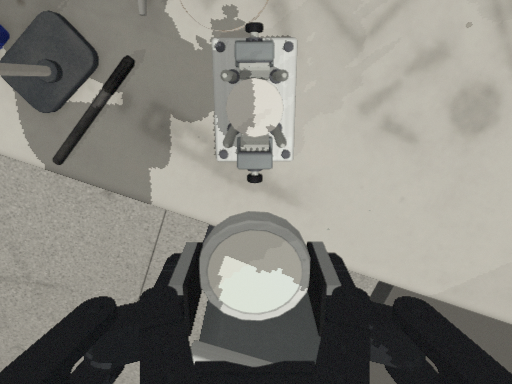

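The magazine is straight ahead in the picture, follower at (255,107), square to the jaws. Both views agree on its pose within 0.5 mm.

{"method": "jog_arm", "body": {"increments": [{"dx": 0,"dy": -0.02,"dz": 0,"rx": 0,"ry": 0,"rz": 0,"jaw": 0.8},{"dx": 0,"dy": -0.02,"dz": 0,"rx": 0,"ry": 0,"rz": 0,"jaw": 0.8},{"dx": 0,"dy": -0.0187,"dz": 0.02,"rx": 0,"ry": 0,"rz": 0,"jaw": 0.8},{"dx": 0,"dy": 0,"dz": 0.03,"rx": 0,"ry": 0,"rz": 0,"jaw": 0.8},{"dx": 0,"dy": 0,"dz": 0.03,"rx": 0,"ry": 0,"rz": 0,"jaw": 0.8},{"dx": 0,"dy": 0,"dz": 0,"rx": 0,"ry": 0,"rz": 0,"jaw": 0.8},{"dx": 0,"dy": 0,"dz": 0,"rx": 0,"ry": 0,"rz": 0,"jaw": 0.8},{"dx": 0,"dy": 0,"dz": 0,"rx": 0,"ry": 0,"rz": 0,"jaw": 0.8}]}}

```text
time: 7.25
tcp_pos: [0.4617, 0.1898, 0.112]
tcp_rot: [-2.575, 1.796, -0.003]
contact_force: [0.1, 0.3, -1.0]
width: 0.0473
```

Run:
```python
from h import *
d=cap('wrist','wrist8.png'); go(.4611,.1896,.05,YAW)
W=cloud(d);p=W.reshape(-1,3)
o=manip.get_obs();R=Ro.from_rotvec(o['tcp_rot'])
near=(abs(p[:,0]-.461)<.07)&(abs(p[:,1]-.19)<.06);p=p[near]
b=p[(p[:,2]>.006)&(p[:,2]<.014)];r=cv2.minAreaRect(b[:,:2].astype(np.float32));print('base',r,len(b))
print('base centre in tool',R.inv().apply(np.r_[r[0],0]-o['tcp_pos']))
```

```text
t 7.3 tcp [0.4616 0.1897 0.1118] w 0.0475 F [ 0.2  0.4 -1.5]
trans tool [-0.0001  0.0006  0.0618] rot [-0.0027 -0.0001 -0.0016]
base ((0.4691896438598633, 0.19242380559444427), (0.09498466551303864, 0.07617644220590591), 20.272672653198242) 4504
base centre in tool [ 8.64227533e-05 -7.78519381e-03  1.11848977e-01]
```

View pics/wrist8.png

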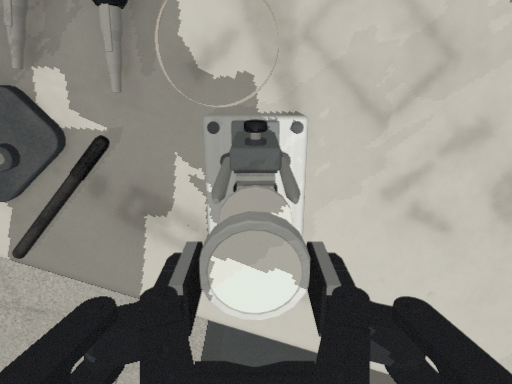

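{"method": "jog_arm", "body": {"increments": [{"dx": 0,"dy": 0.0008,"dz": 0.008,"rx": 0,"ry": 0,"rz": 0,"jaw": 0.8},{"dx": 0,"dy": 0,"dz": 0.008,"rx": 0,"ry": 0,"rz": 0,"jaw": 0.8},{"dx": 0,"dy": 0,"dz": 0.008,"rx": 0,"ry": 0,"rz": 0,"jaw": 0.8},{"dx": 0,"dy": 0,"dz": 0.008,"rx": 0,"ry": 0,"rz": 0,"jaw": 0.8},{"dx": 0,"dy": 0,"dz": 0,"rx": 0,"ry": 0,"rz": 0,"jaw": 0.8},{"dx": 0,"dy": 0,"dz": 0,"rx": 0,"ry": 0,"rz": 0,"jaw": 0.8}]}}

```text
time: 8.05
tcp_pos: [0.4601, 0.1893, 0.0784]
tcp_rot: [-2.577, 1.797, -0.0]
contact_force: [0.1, -0.4, -1.1]
width: 0.0477
```

{"method": "jog_arm", "body": {"increments": [{"dx": 0,"dy": -0.0004,"dz": 0.004,"rx": 0,"ry": 0,"rz": 0,"jaw": 0.8},{"dx": 0,"dy": 0,"dz": 0.004,"rx": 0,"ry": 0,"rz": 0,"jaw": 0.8},{"dx": 0,"dy": 0,"dz": 0.004,"rx": 0,"ry": 0,"rz": 0,"jaw": 0.8},{"dx": 0,"dy": 0,"dz": 0.004,"rx": 0,"ry": 0,"rz": 0,"jaw": 0.8},{"dx": 0,"dy": 0,"dz": 0,"rx": 0,"ry": 0,"rz": 0,"jaw": 0.8}]}}

```text
time: 8.68
tcp_pos: [0.4609, 0.1896, 0.0626]
tcp_rot: [-2.576, 1.797, -0.001]
contact_force: [1.7, -0.6, 2.5]
width: 0.0479
```

{"method": "jog_arm", "body": {"increments": [{"dx": 0,"dy": 0,"dz": 0.004,"rx": 0,"ry": 0,"rz": 0,"jaw": 0.8},{"dx": 0,"dy": 0,"dz": 0.004,"rx": 0,"ry": 0,"rz": 0,"jaw": 0.8},{"dx": 0,"dy": 0,"dz": 0.004,"rx": 0,"ry": 0,"rz": 0,"jaw": 0.8},{"dx": 0,"dy": 0,"dz": 0,"rx": 0,"ry": 0,"rz": 0,"jaw": 0.8}]}}

```text
time: 9.18
tcp_pos: [0.461, 0.1896, 0.0506]
tcp_rot: [-2.576, 1.796, -0.001]
contact_force: [2.7, 0.5, 1.9]
width: 0.0475
```

Run:
```python
from h import *
held('wrist9.png')
```

```text
t 9.225 tcp [0.461  0.1896 0.0507] w 0.0479 F [1.2 0.2 2.8]
trans tool [-0.0002 -0.0004 -0.0993] rot [-0.0017 -0.     -0.0015]
n 12653 zhist [ 269  252  251  229  324  405  472 6320 3173  222  157  130  105   67
   36   43   30   23   32   21   24   18   20   15   15]
zt -0.014357167269914478 plane [ 0.00105272 -0.00675636 -0.01428449] circ ((0.00011312899005133659, -0.002473977394402027), 0.032893430441617966) mean [-0.00020342  0.00033371 -0.01428696] [-0.0268198   0.02751322]
hullfit [ 0.00155763 -0.00324471] 0.0308864915607707
```

View pics/wrist9.png

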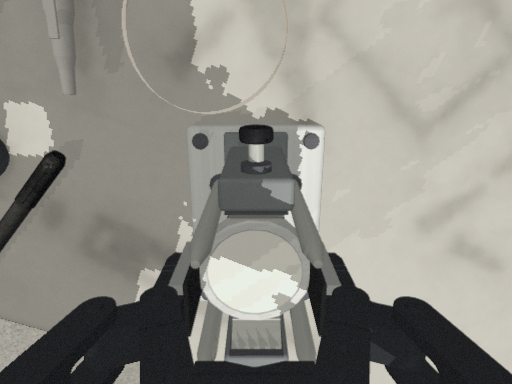

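The disc is level between the rods at (255,268), and the far pull pin at (256,135) is pushed out by the catch. I'll press on.

{"method": "jog_arm", "body": {"increments": [{"dx": 0,"dy": 0,"dz": 0.003,"rx": 0,"ry": 0,"rz": 0,"jaw": 0.8},{"dx": 0,"dy": 0,"dz": 0.003,"rx": 0,"ry": 0,"rz": 0,"jaw": 0.8},{"dx": 0,"dy": 0,"dz": 0.003,"rx": 0,"ry": 0,"rz": 0,"jaw": 0.8},{"dx": 0,"dy": 0,"dz": 0.001,"rx": 0,"ry": 0,"rz": 0,"jaw": 0.8},{"dx": 0,"dy": 0,"dz": 0,"rx": 0,"ry": 0,"rz": 0,"jaw": 0.8},{"dx": 0,"dy": 0,"dz": 0,"rx": 0,"ry": 0,"rz": 0,"jaw": 0.8}]}}

```text
time: 9.98
tcp_pos: [0.461, 0.1896, 0.041]
tcp_rot: [-2.576, 1.796, -0.002]
contact_force: [1.0, 0.2, 5.0]
width: 0.0475
```

Run:
```python
from h import *
held('wrist10.png')
```

```text
t 10.025 tcp [0.4611 0.1896 0.0411] w 0.0475 F [1.  1.  6.3]
trans tool [-0.0002 -0.0004 -0.1089] rot [-0.0017 -0.0001 -0.0015]
n 11369 zhist [ 569  546  532  582  376  271  195 5663 2066  139   90   70   56   37
   28   25   21   20   14   14   15   14    9    7   10]
zt -0.014602792254369189 plane [ 0.00023639 -0.00335567 -0.01437391] circ ((-0.0008529555052518845, -0.0015789084136486053), 0.0341806523501873) mean [-0.00021441  0.00200826 -0.0143807 ] [-0.02704348  0.02307535]
hullfit [ 2.36317887e-05 -3.43477944e-03] 0.030971141459474452
```

View pics/wrist10.png

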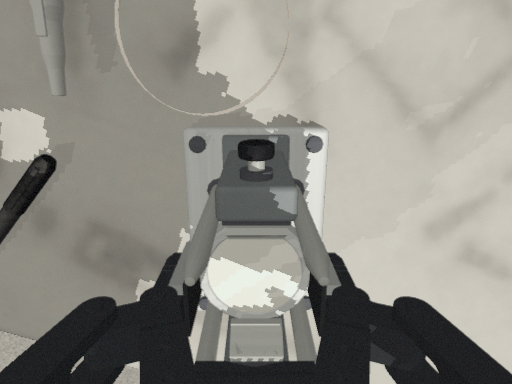

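Both catches have snapped over the disc and the pin at (256,150) is back in. I'll release, rise and check.

{"method": "jog_arm", "body": {"increments": [{"dx": 0,"dy": 0,"dz": 0,"rx": 0,"ry": 0,"rz": 0,"jaw": 0.35},{"dx": 0,"dy": 0,"dz": 0,"rx": 0,"ry": 0,"rz": 0,"jaw": 0.2},{"dx": 0,"dy": 0,"dz": 0,"rx": 0,"ry": 0,"rz": 0,"jaw": 0},{"dx": 0,"dy": 0,"dz": 0,"rx": 0,"ry": 0,"rz": 0,"jaw": 0},{"dx": 0,"dy": 0,"dz": -0.02,"rx": 0,"ry": 0,"rz": 0,"jaw": 0},{"dx": 0,"dy": 0,"dz": -0.04,"rx": 0,"ry": 0,"rz": 0,"jaw": 0},{"dx": 0,"dy": 0,"dz": -0.05,"rx": 0,"ry": 0,"rz": 0,"jaw": 0},{"dx": 0,"dy": 0.02,"dz": -0.04,"rx": 0,"ry": 0,"rz": 0,"jaw": 0},{"dx": 0,"dy": 0.03,"dz": 0,"rx": 0,"ry": 0,"rz": 0,"jaw": 0},{"dx": 0,"dy": 0,"dz": 0,"rx": 0,"ry": 0,"rz": 0,"jaw": 0},{"dx": 0,"dy": 0,"dz": 0,"rx": 0,"ry": 0,"rz": 0,"jaw": 0}]}}

```text
time: 11.4
tcp_pos: [0.4137, 0.1722, 0.1901]
tcp_rot: [-2.577, 1.797, -0.0]
contact_force: [0.2, 0.4, 0.7]
width: 0.0854
```

```bash
cat >> h.py <<'E'
def mag(fn,crop=None):
    d=cap('wrist',fn);W=cloud(d);M=Ro.from_euler('z',np.radians(20.3))
    t=M.inv().apply((W-np.array([.4611,.1897,0])).reshape(-1,3))
    c=d['color'].reshape(-1,3)
    r=np.hypot(t[:,0],t[:,1])
    q=t[(abs(t[:,0])<.018)&(abs(t[:,1])<.022)&(t[:,2]>.03)&(t[:,2]<.11)]
    print('well z',np.percentile(q[:,2],[1,10,50,90,99]).round(4))
    zt=np.median(q[:,2]);s=q[abs(q[:,2]-zt)<.003];A=np.c_[s[:,:2],np.ones(len(s))]
    print('plane',np.linalg.lstsq(A,s[:,2],rcond=None)[0].round(4))
    s=t[(abs(t[:,2]-zt)<.003)&(r<.03)];print('y extent',np.percentile(s[:,1],[.3,99.7]).round(4))
    for sg in (1,-1):
        n=t[(abs(t[:,1])<.009)&(sg*t[:,0]>.012)&(sg*t[:,0]<.033)&(t[:,2]>.0625)&(t[:,2]<.074)]
        x=sg*n[:,0]+ (n[:,2]-.060)/np.tan(np.radians(60))*-1
        print('catch',sg,len(n),'tip at',np.round(np.percentile(x,[10,50,90]),4),'z',n[:,2].min() if len(n) else 0)
    return d
E
python3 - <<'E'
from h import *
mag('wrist11.png'); go(.447,-.233,.09,YAW)
E
```

```text
well z [0.0583 0.059  0.0599 0.0608 0.0615]
plane [-0.0007 -0.0005  0.0599]
y extent [-0.0238  0.0246]
catch 1 381 tip at [0.0183 0.019  0.0244] z 0.06261241557887669
catch -1 378 tip at [0.0181 0.019  0.0248] z 0.06263588661596454
t 11.45 tcp [0.4138 0.1722 0.19  ] w 0.0851 F [-0.9 -0.   1. ]
trans tool [0.3917 0.1088 0.1   ] rot [ 0.0004  0.     -0.0016]
```

View pics/wrist11.png

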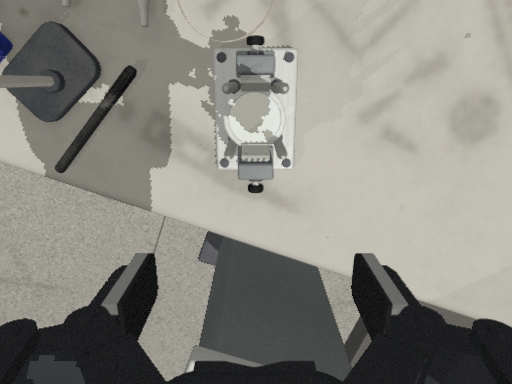

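Disc 1 is caught: its upper face is flat at z = 60 mm, at (255,117), and both noses are in. Now for disc 2.

{"method": "jog_arm", "body": {"increments": [{"dx": 0.049,"dy": 0.0136,"dz": 0,"rx": 0,"ry": 0,"rz": 0,"jaw": 0},{"dx": 0.049,"dy": 0.0136,"dz": 0,"rx": 0,"ry": 0,"rz": 0,"jaw": 0},{"dx": 0.049,"dy": 0.0136,"dz": 0,"rx": 0,"ry": 0,"rz": 0,"jaw": 0},{"dx": 0.049,"dy": 0.0136,"dz": 0.01,"rx": 0,"ry": 0,"rz": 0,"jaw": 0},{"dx": 0.049,"dy": 0.0136,"dz": 0.02,"rx": 0,"ry": 0,"rz": 0,"jaw": 0},{"dx": 0.049,"dy": 0.0136,"dz": 0.02,"rx": 0,"ry": 0,"rz": 0,"jaw": 0},{"dx": 0.049,"dy": 0.0136,"dz": 0.02,"rx": 0,"ry": 0,"rz": 0,"jaw": 0},{"dx": 0.049,"dy": 0.0136,"dz": 0.03,"rx": 0,"ry": 0,"rz": 0,"jaw": 0},{"dx": 0,"dy": 0,"dz": 0,"rx": 0,"ry": 0,"rz": 0,"jaw": 0},{"dx": 0,"dy": 0,"dz": 0,"rx": 0,"ry": 0,"rz": 0,"jaw": 0},{"dx": 0,"dy": 0,"dz": 0,"rx": 0,"ry": 0,"rz": 0,"jaw": 0}]}}

```text
time: 12.82
tcp_pos: [0.4476, -0.2326, 0.0913]
tcp_rot: [-2.578, 1.795, -0.003]
contact_force: [0.1, -0.4, -0.3]
width: 0.0852
```

Run:
```python
from h import *
d=cap('wrist','wrist12.png')
r=disc(d,257,197,h=45);print(r)
go(*r[0][0],.0,YAW); go(*r[1][:2],.0,YAW)
```

```text
(((0.44671908020973206, -0.23490099608898163), 0.02518985979259014), array([ 0.4474046 , -0.23451205,  0.01188993]), 3616)
t 12.875 tcp [ 0.4476 -0.2326  0.0913] w 0.0856 F [-0.3  0.   0.3]
trans tool [0.0017 0.0018 0.0913] rot [-0.0013 -0.0013  0.0001]
t 12.875 tcp [ 0.4476 -0.2326  0.0913] w 0.0856 F [-0.3  0.   0.3]
trans tool [0.0016 0.001  0.0913] rot [-0.0013 -0.0013  0.0001]
```

View pics/wrist12.png

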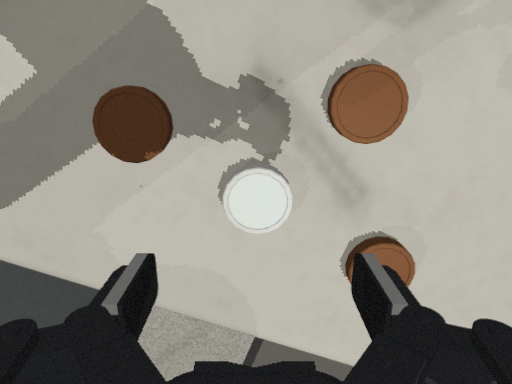

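The white disc is at (257,201), but a brown look-alike at (383,265) lies close to the right finger. I'll check the clearance.

Run:
```python
from h import *
d=load('wrist');W=cloud(d);o=manip.get_obs();R=Ro.from_rotvec(o['tcp_rot'])
t=R.inv().apply((W-o['tcp_pos']).reshape(-1,3)).reshape(W.shape)
b=d['color'].astype(int);brown=(b[...,2]-b[...,0]>40)&(W[...,2]>.002)&(W[...,2]<.016)
n,l,st,ce=cv2.connectedComponentsWithStats(brown.astype(np.uint8))
for i in range(1,n):
    if st[i,4]>200:
        q=t[l==i];print(ce[i].round(),st[i,4],'x',q[:,0].min().round(4),q[:,0].max().round(4),'y',q[:,1].min().round(4),q[:,1].max().round(4), cv2.minEnclosingCircle(q[:,:2].astype(np.float32)))
```

```text
[368. 103.] 4839 x 0.0481 0.097 y -0.0884 -0.0392 ((0.07253383845090866, -0.06357168406248093), 0.025071628391742706)
[131. 124.] 4090 x -0.1054 -0.0568 y -0.0755 -0.0267 ((-0.08118867129087448, -0.051056139171123505), 0.024958018213510513)
[393. 258.] 1147 x 0.0753 0.1193 y 0.033 0.0703 ((0.09547753632068634, 0.0563773587346077), 0.024648256599903107)
```

{"method": "jog_arm", "body": {"increments": [{"dx": 0.0016,"dy": 0.0013,"dz": 0.03,"rx": 0,"ry": 0,"rz": 0,"jaw": 0},{"dx": 0,"dy": 0,"dz": 0.03,"rx": 0,"ry": 0,"rz": 0,"jaw": 0},{"dx": 0,"dy": 0,"dz": 0.02,"rx": 0,"ry": 0,"rz": 0,"jaw": 0},{"dx": 0,"dy": 0,"dz": 0.0123,"rx": 0,"ry": 0,"rz": 0,"jaw": 0},{"dx": 0,"dy": 0,"dz": 0,"rx": 0,"ry": 0,"rz": 0,"jaw": 0.3},{"dx": 0,"dy": 0,"dz": 0,"rx": 0,"ry": 0,"rz": 0,"jaw": 0.36},{"dx": 0,"dy": 0,"dz": 0,"rx": 0,"ry": 0,"rz": 0,"jaw": 0.36}]}}

```text
time: 13.75
tcp_pos: [0.4468, -0.2356, -0.001]
tcp_rot: [-2.577, 1.797, -0.003]
contact_force: [-0.4, 0.8, 0.6]
width: 0.0549
```

Run:
```python
from h import *
d=cap('wrist','wrist13.png')
r=disc(d,257,267,h=52);print(r)
o=go(*r[0][0],0,YAW)
W=cloud(d);R=Ro.from_rotvec(o['tcp_rot']);t=R.inv().apply((W-o['tcp_pos']).reshape(-1,3))
q=t[(abs(W.reshape(-1,3)[:,2]-.012)<.0008)&(np.abs(t[:,:2]).max(1)<.03)&(d['color'].reshape(-1,3).min(1)>90)]
print(np.percentile(q[:,1],[.3,99.7]),np.percentile(q[:,0],[.3,99.7]))
```

```text
(((0.4466610550880432, -0.23456579446792603), 0.02547643519937992), array([ 0.44816305, -0.23478987,  0.01189843]), 8478)
t 13.8 tcp [ 0.4467 -0.2355 -0.0012] w 0.0545 F [ 0.2  1.  -0. ]
trans tool [-0.0009 -0.0003 -0.0012] rot [-0.001  -0.0012 -0.0014]
[-0.02459476  0.02314642] [-0.02477832  0.02332371]
```

View pics/wrist13.png

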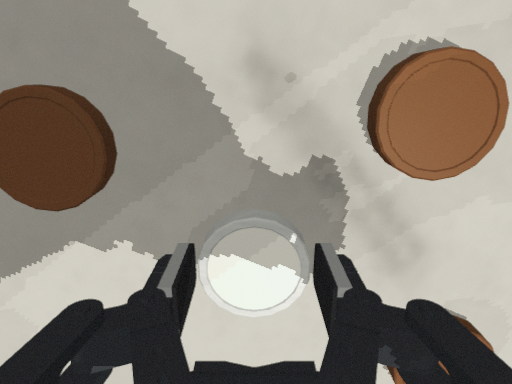

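The disc at (254,267) is centred between the pads. I'll close and lift.

{"method": "jog_arm", "body": {"increments": [{"dx": -0.0008,"dy": -0.0004,"dz": 0.0008,"rx": 0,"ry": 0,"rz": 0,"jaw": 0.36},{"dx": 0,"dy": 0,"dz": 0,"rx": 0,"ry": 0,"rz": 0,"jaw": 0.45},{"dx": 0,"dy": 0,"dz": 0,"rx": 0,"ry": 0,"rz": 0,"jaw": 0.6},{"dx": 0,"dy": 0,"dz": 0,"rx": 0,"ry": 0,"rz": 0,"jaw": 0.8},{"dx": 0,"dy": 0,"dz": 0,"rx": 0,"ry": 0,"rz": 0,"jaw": 0.8},{"dx": 0,"dy": 0,"dz": -0.01,"rx": 0,"ry": 0,"rz": 0,"jaw": 0.8},{"dx": 0,"dy": 0,"dz": -0.04,"rx": 0,"ry": 0,"rz": 0,"jaw": 0.8},{"dx": 0,"dy": 0,"dz": -0.05,"rx": 0,"ry": 0,"rz": 0,"jaw": 0.8},{"dx": 0,"dy": 0,"dz": -0.05,"rx": 0,"ry": 0,"rz": 0,"jaw": 0.8},{"dx": 0,"dy": 0,"dz": -0.04,"rx": 0,"ry": 0,"rz": 0,"jaw": 0.8},{"dx": 0,"dy": 0,"dz": 0,"rx": 0,"ry": 0,"rz": 0,"jaw": 0.8}]}}

```text
time: 15.18
tcp_pos: [0.4476, -0.2352, 0.1915]
tcp_rot: [-2.576, 1.797, -0.012]
contact_force: [0.7, -0.7, -0.1]
width: 0.0474
```

Run:
```python
from h import *
held('wrist14.png'); go(.405,.169,.19,YAW)
```

```text
t 15.225 tcp [ 0.4467 -0.2347  0.1887] w 0.0473 F [-1.   0.1 -0.8]
trans tool [-0.3935 -0.1602  0.038 ] rot [-0.0019 -0.0025 -0.0016]
n 9910 zhist [  27   30   32   30   21  124 7588 1366  194  168  161  147   22    0
    0    0    0    0    0    0    0    0    0    0    0]
zt -0.016585327340143854 plane [-2.40020675e-03  4.53823274e-05 -1.66202306e-02] circ ((-3.691750316647813e-05, -0.00439980486407876), 0.02868698351085186) mean [ 0.00020372 -0.00179098 -0.0166208 ] [-0.02511409  0.02281779]
hullfit [ 0.00042715 -0.00161454] 0.025536739743903088
t 15.225 tcp [ 0.4467 -0.2347  0.1887] w 0.0473 F [-1.   0.1 -0.8]
trans tool [-0.3932 -0.1003 -0.0021] rot [-0.0019 -0.0025 -0.0016]
```

View pics/wrist14.png

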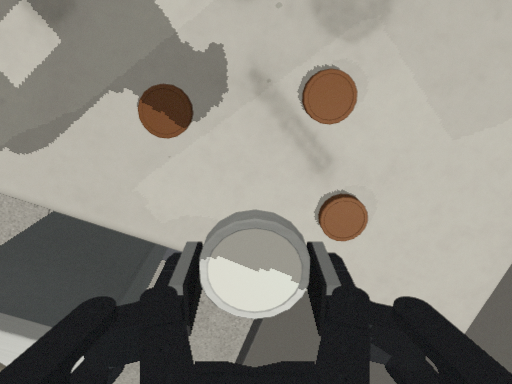

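The second disc is held level at (254,267). I'll carry it over the magazine.

{"method": "jog_arm", "body": {"increments": [{"dx": -0.0492,"dy": -0.0199,"dz": 0,"rx": 0,"ry": 0,"rz": 0,"jaw": 0.8},{"dx": -0.0492,"dy": -0.0199,"dz": 0,"rx": 0,"ry": 0,"rz": 0,"jaw": 0.8},{"dx": -0.0492,"dy": -0.0199,"dz": 0,"rx": 0,"ry": 0,"rz": 0,"jaw": 0.8},{"dx": -0.0492,"dy": -0.0199,"dz": 0,"rx": 0,"ry": 0,"rz": 0,"jaw": 0.8},{"dx": -0.0492,"dy": -0.0199,"dz": 0,"rx": 0,"ry": 0,"rz": 0,"jaw": 0.8},{"dx": -0.0492,"dy": -0.0199,"dz": 0,"rx": 0,"ry": 0,"rz": 0,"jaw": 0.8},{"dx": -0.0492,"dy": -0.0199,"dz": 0,"rx": 0,"ry": 0,"rz": 0,"jaw": 0.8},{"dx": -0.0492,"dy": -0.0199,"dz": 0,"rx": 0,"ry": 0,"rz": 0,"jaw": 0.8},{"dx": 0,"dy": 0,"dz": 0,"rx": 0,"ry": 0,"rz": 0,"jaw": 0.8},{"dx": 0,"dy": 0,"dz": 0.03,"rx": 0,"ry": 0,"rz": 0,"jaw": 0.8},{"dx": 0,"dy": 0,"dz": 0.03,"rx": 0,"ry": 0,"rz": 0,"jaw": 0.8},{"dx": 0,"dy": 0,"dz": 0,"rx": 0,"ry": 0,"rz": 0,"jaw": 0.8}]}}

```text
time: 16.73
tcp_pos: [0.4577, 0.1886, 0.1238]
tcp_rot: [2.571, -1.795, -0.007]
contact_force: [-0.6, 0.0, -0.5]
width: 0.0473
```

Run:
```python
from h import *
held('wrist15.png'); go(.4601,.1893,.11,YAW)
```

```text
t 16.775 tcp [0.4589 0.1891 0.126 ] w 0.0474 F [-0.2 -0.7  1.1]
trans tool [ 0.     -0.0024 -0.024 ] rot [ 0.0035 -0.0001 -0.0023]
n 10026 zhist [  35   40   31   40   34   29   34   31 2326 6596  214  193  174  153
   94    2    0    0    0    0    0    0    0    0    0]
zt -0.011573420020163636 plane [ 0.00096675 -0.00751818 -0.01160375] circ ((-6.746303552063182e-05, -0.002891574753448367), 0.028802383691072464) mean [-5.22398235e-04  2.16280716e-05 -1.16044192e-02] [-0.0232153   0.02456221]
hullfit [-0.00135517  0.00030105] 0.025645948096129953
t 16.775 tcp [0.4589 0.1891 0.126 ] w 0.0474 F [-0.2 -0.7  1.1]
trans tool [ 0.0002 -0.0013  0.016 ] rot [ 0.0035 -0.0001 -0.0023]
```

View pics/wrist15.png

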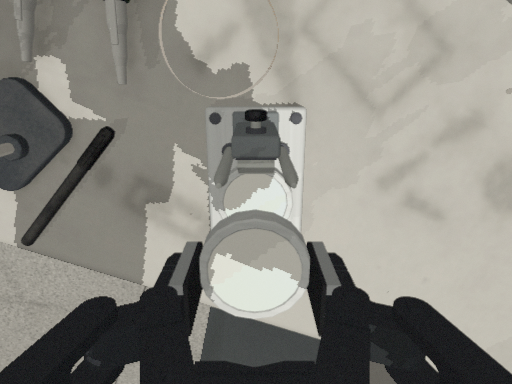

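The arm was still settling in that picture (disc at (255,265), magazine ahead). I'll let it rest and measure again.

{"method": "jog_arm", "body": {"increments": [{"dx": 0,"dy": 0,"dz": 0.012,"rx": 0,"ry": 0,"rz": 0,"jaw": 0.8},{"dx": 0,"dy": 0,"dz": 0,"rx": 0,"ry": 0,"rz": 0,"jaw": 0.8},{"dx": 0,"dy": 0,"dz": 0,"rx": 0,"ry": 0,"rz": 0,"jaw": 0.8},{"dx": 0,"dy": 0,"dz": 0,"rx": 0,"ry": 0,"rz": 0,"jaw": 0.8},{"dx": 0,"dy": 0,"dz": 0,"rx": 0,"ry": 0,"rz": 0,"jaw": 0.8}]}}

```text
time: 17.4
tcp_pos: [0.4599, 0.19, 0.1155]
tcp_rot: [-2.576, 1.797, -0.001]
contact_force: [-0.2, -0.1, -0.5]
width: 0.0478
```

Run:
```python
from h import *
held('wrist16.png'); go(.4611,.1896,.06,YAW)
```

```text
t 17.45 tcp [0.4598 0.19   0.1154] w 0.0478 F [-0.1 -0.1 -1. ]
trans tool [ 0.0006 -0.0013 -0.0346] rot [-0.0004 -0.0001 -0.0014]
n 10072 zhist [  28   40   41   30   34   29   34 4337 4635  197  191  158  163   60
    0    0    0    0    0    0    0    0    4   54   37]
zt -0.013921910918493811 plane [ 1.94252692e-05 -3.03093077e-03 -1.39597817e-02] circ ((-8.33346857689321e-05, -0.004044026136398315), 0.028790229931473732) mean [-0.00048954 -0.00125964 -0.01395597] [-0.02447784  0.02328555]
hullfit [-0.00065718 -0.0007021 ] 0.02539781275573604
t 17.45 tcp [0.4598 0.19   0.1154] w 0.0478 F [-0.1 -0.1 -1. ]
trans tool [ 0.0009 -0.001   0.0554] rot [-0.0004 -0.0001 -0.0014]
```

{"method": "jog_arm", "body": {"increments": [{"dx": 0.0008,"dy": -0.0005,"dz": 0.007,"rx": 0,"ry": 0,"rz": 0,"jaw": 0.8},{"dx": 0,"dy": 0,"dz": 0.007,"rx": 0,"ry": 0,"rz": 0,"jaw": 0.8},{"dx": 0,"dy": 0,"dz": 0.007,"rx": 0,"ry": 0,"rz": 0,"jaw": 0.8},{"dx": 0,"dy": 0,"dz": 0.007,"rx": 0,"ry": 0,"rz": 0,"jaw": 0.8},{"dx": 0,"dy": 0,"dz": 0.006,"rx": 0,"ry": 0,"rz": 0,"jaw": 0.8},{"dx": 0,"dy": 0,"dz": 0,"rx": 0,"ry": 0,"rz": 0,"jaw": 0.8},{"dx": 0,"dy": 0,"dz": 0,"rx": 0,"ry": 0,"rz": 0,"jaw": 0.8}]}}

```text
time: 18.32
tcp_pos: [0.4606, 0.1895, 0.0815]
tcp_rot: [-2.577, 1.797, -0.001]
contact_force: [-0.3, 1.2, -0.2]
width: 0.0474
```

Inside the rods without contact. Pressing in steps.

{"method": "jog_arm", "body": {"increments": [{"dx": 0,"dy": 0,"dz": 0.004,"rx": 0,"ry": 0,"rz": 0,"jaw": 0.8},{"dx": 0,"dy": 0,"dz": 0.004,"rx": 0,"ry": 0,"rz": 0,"jaw": 0.8},{"dx": 0,"dy": 0,"dz": 0.004,"rx": 0,"ry": 0,"rz": 0,"jaw": 0.8},{"dx": 0,"dy": 0,"dz": 0.004,"rx": 0,"ry": 0,"rz": 0,"jaw": 0.8},{"dx": 0,"dy": 0,"dz": 0.004,"rx": 0,"ry": 0,"rz": 0,"jaw": 0.8},{"dx": 0,"dy": 0,"dz": 0.004,"rx": 0,"ry": 0,"rz": 0,"jaw": 0.8},{"dx": 0,"dy": 0,"dz": 0.004,"rx": 0,"ry": 0,"rz": 0,"jaw": 0.8},{"dx": 0,"dy": 0,"dz": 0,"rx": 0,"ry": 0,"rz": 0,"jaw": 0.8},{"dx": 0,"dy": 0,"dz": 0,"rx": 0,"ry": 0,"rz": 0,"jaw": 0.8}]}}

```text
time: 19.45
tcp_pos: [0.461, 0.1896, 0.0536]
tcp_rot: [-2.576, 1.796, -0.002]
contact_force: [2.9, 1.1, 3.3]
width: 0.0479
```

Run:
```python
from h import *
held('wrist17.png')
```

```text
t 19.5 tcp [0.4609 0.1895 0.0536] w 0.0476 F [2.9 0.6 3.1]
trans tool [-0.0002 -0.0005 -0.0964] rot [-0.0014 -0.0001 -0.0015]
n 12957 zhist [ 269  251  250  237  243  322  417 4265 5224  442  251  133  117   91
   69   79   62   53   46   33   23   27   20   21   12]
zt -0.013960987716739997 plane [ 0.00040784 -0.00362599 -0.01392108] circ ((0.0002269019460072741, -0.002163398079574108), 0.033152490854263306) mean [-0.00036873 -0.0002684  -0.01392025] [-0.02723791  0.02838276]
hullfit [-0.00146581 -0.00260313] 0.030849873939920096
```

View pics/wrist17.png

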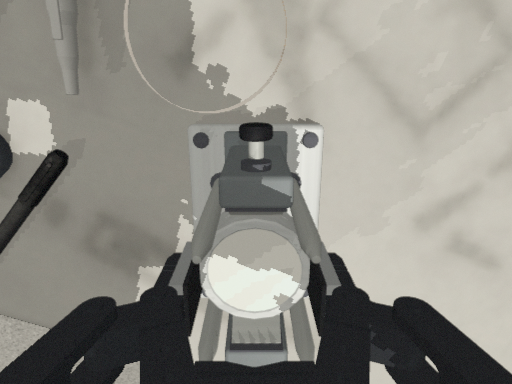

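As with the first disc, it is level between the rods at (255,268) with the pin at (256,132) pushed out. I'll press the last 12.5 mm.

{"method": "jog_arm", "body": {"increments": [{"dx": 0,"dy": 0,"dz": 0.003,"rx": 0,"ry": 0,"rz": 0,"jaw": 0.8},{"dx": 0,"dy": 0,"dz": 0.003,"rx": 0,"ry": 0,"rz": 0,"jaw": 0.8},{"dx": 0,"dy": 0,"dz": 0.003,"rx": 0,"ry": 0,"rz": 0,"jaw": 0.8},{"dx": 0,"dy": 0,"dz": 0.003,"rx": 0,"ry": 0,"rz": 0,"jaw": 0.8},{"dx": 0,"dy": 0,"dz": 0.0005,"rx": 0,"ry": 0,"rz": 0,"jaw": 0.8},{"dx": 0,"dy": 0,"dz": 0,"rx": 0,"ry": 0,"rz": 0,"jaw": 0.8},{"dx": 0,"dy": 0,"dz": 0,"rx": 0,"ry": 0,"rz": 0,"jaw": 0.8}]}}

```text
time: 20.38
tcp_pos: [0.4609, 0.1895, 0.0414]
tcp_rot: [-2.576, 1.797, -0.001]
contact_force: [2.7, -0.8, 6.2]
width: 0.0479
```

Run:
```python
from h import *
held('wrist18.png')
```

```text
t 20.425 tcp [0.461  0.1896 0.0414] w 0.0474 F [2.4 0.3 7.3]
trans tool [-0.0002 -0.0005 -0.1086] rot [-0.0014 -0.0001 -0.0015]
n 11421 zhist [ 666  526  513  580  424  265  166 3351 4327  149  107   75   53   40
   21   34   24   16   17   17   12   12   11    9    6]
zt -0.014158179946697056 plane [-0.00056085 -0.00384871 -0.01390711] circ ((0.00022259890101850033, -0.0018294061301276088), 0.033423542976379395) mean [-0.0002792   0.00178185 -0.01391382] [-0.02719029  0.02323555]
hullfit [ 0.0006517  -0.00454981] 0.030775227048530012
```

View pics/wrist18.png

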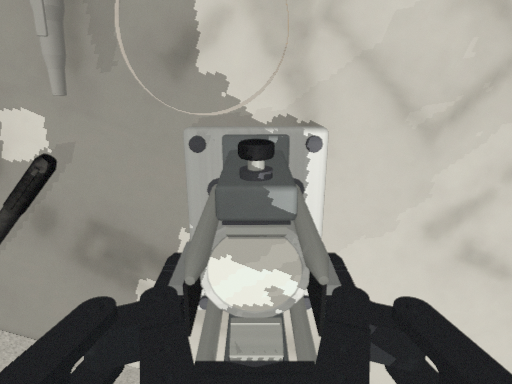

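The pin at (256,150) is back in and both noses lie over the disc, so I'll release and rise.

{"method": "jog_arm", "body": {"increments": [{"dx": 0,"dy": 0,"dz": 0,"rx": 0,"ry": 0,"rz": 0,"jaw": 0.35},{"dx": 0,"dy": 0,"dz": 0,"rx": 0,"ry": 0,"rz": 0,"jaw": 0.2},{"dx": 0,"dy": 0,"dz": 0,"rx": 0,"ry": 0,"rz": 0,"jaw": 0},{"dx": 0,"dy": 0,"dz": 0,"rx": 0,"ry": 0,"rz": 0,"jaw": 0},{"dx": 0,"dy": 0,"dz": -0.02,"rx": 0,"ry": 0,"rz": 0,"jaw": 0},{"dx": 0,"dy": 0,"dz": -0.04,"rx": 0,"ry": 0,"rz": 0,"jaw": 0},{"dx": 0,"dy": 0,"dz": -0.05,"rx": 0,"ry": 0,"rz": 0,"jaw": 0},{"dx": 0,"dy": 0.02,"dz": -0.04,"rx": 0,"ry": 0,"rz": 0,"jaw": 0},{"dx": 0,"dy": 0.03,"dz": 0,"rx": 0,"ry": 0,"rz": 0,"jaw": 0},{"dx": 0,"dy": 0,"dz": 0,"rx": 0,"ry": 0,"rz": 0,"jaw": 0},{"dx": 0,"dy": 0,"dz": 0,"rx": 0,"ry": 0,"rz": 0,"jaw": 0},{"dx": 0,"dy": 0,"dz": 0,"rx": 0,"ry": 0,"rz": 0,"jaw": 0}]}}

```text
time: 21.92
tcp_pos: [0.4138, 0.1722, 0.1903]
tcp_rot: [2.576, -1.797, -0.001]
contact_force: [-0.2, -0.0, -0.2]
width: 0.0854
```

Run:
```python
from h import *
d=mag('wrist19.png'); cv2.imwrite('pics/w19z.png',cv2.resize(d['color'][30:190,190:330],None,fx=3.7,fy=3.7,interpolation=cv2.INTER_CUBIC))
c=cap('side'); cv2.imwrite('pics/side19z.png',cv2.resize(c['color'][225:305,210:300],None,fx=6,fy=6,interpolation=cv2.INTER_CUBIC))
for u,v in [(266,187),(247,212)]: print(cloud(c)[v,u])
print(manip.get_obs()['time'])
```

```text
well z [0.0583 0.059  0.0599 0.0608 0.0616]
plane [-0.0007 -0.0005  0.0599]
y extent [-0.0237  0.0246]
catch 1 377 tip at [0.0182 0.0191 0.0244] z 0.06261570242169585
catch -1 372 tip at [0.0181 0.0191 0.0247] z 0.0630024632426388
[0.42191044 0.20796626 0.32450393]
[ 0.6592742  -0.06819984  0.0167405 ]
22.025
```

View pics/w19z.png

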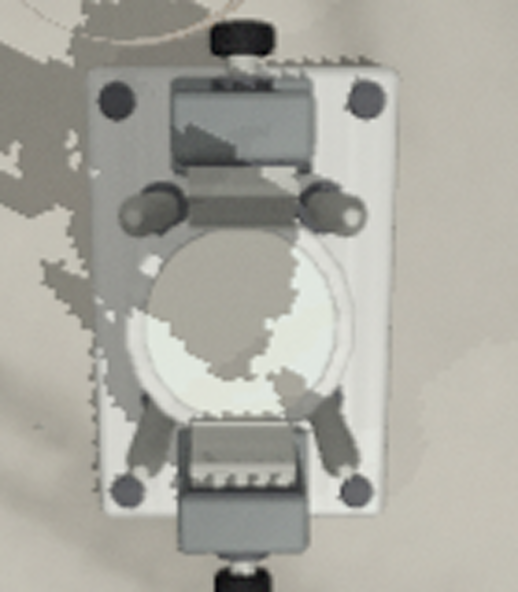

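View pics/side19z.png

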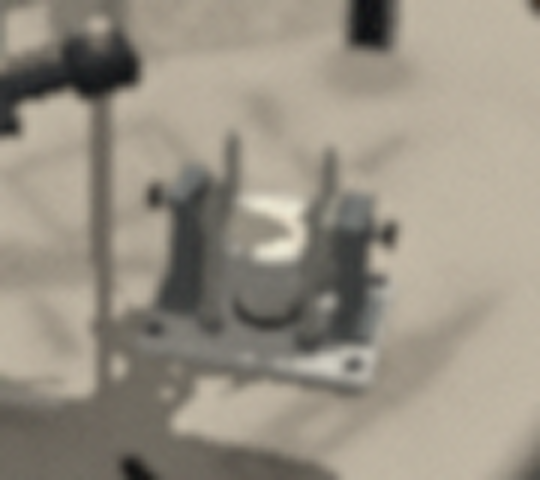

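The top view shows disc 2 flat and centred under both noses, with its upper face at z = 59.9 mm. The side view shows a taller stack in the well. The arm is clear of everything, so I'm handing the job in.

Run:
```python
from h import *
print(order.close_job())
```

```text
the job is handed in; nothing more can be done
None
```

Both sample discs are loaded in the magazine, stacked flat under the catches, and the job is handed in; it took about 22 s of the 59 s. I gripped each disc by the edges on the magazine's open sides, lowered it between the rods, pressed about 4 mm past the catches and released it.

- **After each disc:** the upper face lay at 59.9 mm (60 mm expected), level to within about 0.001 rad. Its outline was centred on the axis to within about 0.5 mm. Both catch noses were back in, with their tips about 19 mm from the axis (20 mm nominal).
- **Lower disc:** I could not see it once the second was on top. Its position rests on the check made before the second disc went in.
- **Forces:** the highest force I saw was about 8 N.
- **Bottle, petri dish and pot:** I never moved near them, but I did not measure their positions again at the end; the two points I sampled in the last side view were not reliable readings of them.
- **Problems:** the first move call was refused because rows had fields left out; nothing moved. Two measurements of the second held disc were taken while the arm was still settling and disagreed by up to 5 mm in height. I repeated the measurement at rest before inserting it.

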